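# Set the stop nut of a bench air press

## Robot

A 6-joint arm with a two-finger parallel gripper is mounted at the origin on the work surface. World frame = base frame: x ahead of the robot, y to its left, z up, the work surface at z = 0. Lengths are in m, angles in degrees, forces in N, time in s.
With the tool pointing down it reaches from about 0.35 to 0.875 m from the base axis. Payload 4.2 kg.
Tool frame: the origin (TCP) lies between the finger pads, 19 mm behind the fingertips; this is the grasp point; z points along the fingers, y is the line along which they close (so a half turn about z gives the same grasp; the last joint's range is limited). The gripper opens to 87 mm and grips with 3 to 60 N. Pads are 19 mm wide; open, the fingers measure 117 mm over their backs; the gripper's body (75 mm by 190 mm) begins 51 mm behind the grasp point.
Start: joints at [80.363, 22.042, 0.453, 0, -68.411, -14.817], TCP at [0.259, 0.569, 0.241] pointing down, gripper open.
Joint ranges: [-179.83, 179.83], [-69.29, 118.12], [-61.27, 80.66], [-181.25, 117.63], [-171.15, -9.14], [-177.46, 177.46]. Speed limits (degrees/s): [159.86, 159.86, 180, 180, 180, 180].

## Interface

Orientations are given as a 3x3 rotation matrix whose columns are the frame's x, y, z axes.
In Python, from station import r gives the robot as it stands.
- The arm moves only by the tool servo_tool, never from a script. Its argument "commands" is a list that holds one entry, the list of rows, each a list of 7 numbers: the closure, from 0 (fully open) to 1 (shut), then the shift along the tool's x, y, z in mm, then the turn, a rotation vector about the tool's x, y, z in rad. In form: [[[claw, x, y, z, ax, ay, az], ...]]. A call has exactly 5 rows; each row is the pose to reach, as a shift and turn from the pose commanded when the call began, along the tool's axes at that moment; what a row does not reach only later rows make up. A row lasts 1/10 s, in which the tool goes at most 50 mm and 8.59 degrees, less where a joint would pass 70% of its speed; a pose out of reach is approached as far as the arm can. A call with a gripper value outside its range is refused whole. The fingers move at their own pace and stop on an object; the grip force is fixed at half the most. Time passes only in rows, so rows that repeat a pose let the fingers close, or fill a call up. It gives the time, the measured TCP pose, the force, the opening and the grip force at its end, in the units of the state.
- r.sense(): the state, without advancing time (a new reading comes with each control period).
- r.capture(name): name is "side" or "top"; returns a dict with "pixels" (384x512x3 uint8, red, green, blue), "camera_matrix" (3x3 intrinsics, pixels), "R" (3x3) and "t" (3): a world point X has camera coordinates R X + t. Camera axes: x right, y down, z forward; pixel columns grow to the right and rows downward; lengths in m; the calibration is good to about 2 mm. A picture is of the moment at which its call begins. There is no depth.
- r.finish_job(): hands the job in; it is judged then, once.
The state is a dict: "time_s": time; "joints": joint angles; "joint_velocities": joint speeds; "effort": joint torques, N m; "tcp_pos": TCP position; "ee_rot": TCP orientation; "wrist_force": force on the tool from outside, world axes, zero at the start; "moment": the same for the moment, N m; "gripper_width": opening from 0.0 (shut) to 1.0 (fully open); "gripper_force": force on a finger pad.
Only numpy, scipy, OpenCV 4.12 (cv2) and the standard library are available. Lean on these libraries where they do the work, as an engineer would, in place of code of your own. Each camera call takes 0.05 s, during which the arm holds its last target. There are 200 camera calls.

## Task

Shut off the air to the bench press first: swing the ball valve's lever clockwise to its stop, square across the pipe. Then run the press's knurled stop nut down (clockwise) until it bottoms out, back it off a quarter turn and finish while still gripping it and holding it steady there, so that the lock nut above can be tightened. Keep your hands off the nut while the air is on, and leave everything else on the bench where it is.

Things in the scene. Friction and masses are not known exactly. Their poses are not given: they have to be found in the camera images.
- press: Bench air press, fixed at a place and yaw that vary; it and the air set may swap sides. Origin on the bench under its ram axis. Steel base plate 240 (x) x 220 x 16 mm, two columns at y = +-85 mm, a green bridge 70 x 215 mm with its top at 135 mm (column nuts to 145), on it a square aluminium air cylinder 64 x 64 mm, top face 198 mm above the bench. The ram is down on a badge and stays there.
- rod_end (a point): Top of the press's fixed 20 mm threaded rod, on the ram axis, 257 mm above the bench. On the rod sits a thin hex lock nut, 30 mm across flats (35 over corners), 241 to 250 mm above the bench, also fixed here. Rod and lock nut must pass between the fingers when the knurled stop nut below is gripped from above.
- stop_nut: The knurled stop nut on the rod below the lock nut: plain steel, 42 mm in diameter, 26 mm tall, axis vertical. Origin at the centre of its underside; z up; its x and y turn with it. Bottomed out, its underside rests on a dark 34 mm seat 206 mm above the bench, 8 mm above the cylinder's top face.
- nut_grip (a point): Centre of the stop nut, 13 mm above its underside, 219 mm above the bench when bottomed. Rod and lock nut reach 38 mm above that. Grip it from above across its diameter, at any yaw, e.g. with the TCP 4 mm above this point. The opened fingers can be turned back around it without lifting.
- nut_turn (a joint): How far the stop nut is unscrewed from bottomed out, rad. 0 = bottomed out (rigid stop); grows counter-clockwise seen from above. Right-hand thread, already started on the rod: clockwise lowers it, 2.5 mm a turn. Starts 2.4 to 4.4 rad up, so it may take several grasps. Friction about 0.06 N m, stays where left. A quarter turn is 1.571.
- airset: Air supply set, fixed at a place and yaw that vary. Origin on the bench under the valve stem; y along the pipe. Dark foot plate 110 x 280 x 10 mm; a steel pipe 21 mm in diameter rises at y = -112 mm, then runs level along +y, its axis 130 mm above the bench, through a brass ball valve at the origin to a filter-regulator at y = +92 mm.
- regulator_knob (a point): Top of the filter-regulator's grey round knob (40 mm in diameter), 199 mm above the bench: the highest part of the air set, 92 mm from the valve stem. Not to be turned; fixed.
- valve_hinge (a point): Point on the vertical axis of the valve stem at the lever's mid-height, 168 mm above the bench.
- valve_grip (a point): Middle of the black rubber grip of the valve lever, 80 mm from the stem axis, 168 mm above the bench. The level grip is 16 mm wide, 11 mm thick, 62 mm long (48 to 110 mm from the stem); when open, the pipe's top is 22 mm (its elbow's 17 mm) below the underside. Pinch it from above across its width, e.g. with the TCP 4 mm above this point, and follow the arc about the stem.
- valve (a joint): Angle of the ball valve, rad. 0 = fully open, lever along the pipe, pointing to the air set's -y (away from the filter-regulator); grows clockwise seen from above to the stop at 1.571 = shut, lever across the pipe, pointing to the air set's -x. Starts between 0 and 0.4. Takes about 0.4 N m and stays where left.
- wrench: Bystander: open-end wrench 180 mm long, lying in front of the press. Origin at its middle, on its underside.
- badge1: Bystander: round white domed badge, 58 mm in diameter, 9.5 mm high, between the press and the air set. Origin at the centre of its underside.
- badge2: Bystander: the same badge, lying on the base plate of the press at its -x side. Origin at the centre of its underside.
- badge3: Bystander: the same badge, on the bench on the air set's -x side. Origin at the centre of its underside.
- bin: Bystander: open blue plastic bin 100 x 150 x 70 mm at the far middle of the bench. Origin at the centre of its underside.
- button_box: Bystander: orange and black push-button box 70 x 170 x 79 mm at the right. Origin at the centre of its underside.
- tester: Bystander: off-white handheld tester with a red display, 75 x 195 x 36 mm, at the left. Origin on its underside.
- oil_bottle: Bystander: white oil bottle, 38 mm in diameter, 120 mm tall, beyond the air set. Origin at the centre of its underside.

How it is judged:
By the outcome, as a careful person would: the job done as asked, in the order asked, and still so for the second after the job is handed in, while the arm keeps its last pose, push and grip.
It also fails if it takes over 72 s, if anything falls off the work surface, if the arm or the gripper's body presses on something with over 40 N, if the wrist force passes 120 N, or if a joint passes its speed limit or range.

## Working session

There is one attempt and no reset: what is moved stays moved. The work goes in short steps, Python scripts to look and compute and a tool call to move; the robot and the scene stay as the last step left them, time stands still between calls to the robot, and variables do not carry over. Pictures are saved under pics/ and viewed, at most 10 in all, crops included, and the job is handed in when it is done.

Besides the shell and the picture viewer there is one more tool, called after "Emit:" as name(argument=value, ...) on one line, values as JSON. servo_tool: Moves the arm, as the interface text tells. Its arguments: {"type":"object","properties":{"commands":{"type":"array","items":{"type":"array","items":{"type":"array","items":{"type":"number"}}}}},"required":["commands"]}

```bash
mkdir -p pics; python3 - <<'E'
from station import r
import cv2,numpy as np,pickle
d={}
for n in("side","top"):
    c=r.capture(n);d[n]=c
    cv2.imwrite(f"pics/{n}0.png",c["pixels"][:,:,::-1])
    print(n,c["camera_matrix"].tolist(),np.round(c["R"],3).tolist(),np.round(-c["R"].T@c["t"],3))
pickle.dump(d,open("c0.pkl","wb"))
s=r.sense();print(s["time_s"],s["tcp_pos"],np.round(s["ee_rot"],3).tolist(),s["joints"])
E
```

```text
side [[454.9593377593514, 0.0, 254.19051724475955], [0.0, 454.9593377593514, 186.9035805555963], [0.0, 0.0, 1.0]] [[-0.965, -0.264, 0.002], [-0.139, 0.502, -0.854], [0.225, -0.824, -0.521]] [0.263 1.177 0.92 ]
top [[410.4608961457792, 0.0, 261.1779715326703], [0.0, 410.4608961457792, 197.83538601173333], [0.0, 0.0, 1.0]] [[0.025, -1.0, 0.003], [-0.991, -0.026, -0.131], [0.131, 0.0, -0.991]] [0.36  0.004 1.545]
0.1 [0.25848875 0.56851482 0.24028834] [[0.91, -0.414, -0.001], [-0.414, -0.91, -0.002], [0.0, 0.002, -1.0]] [ 8.03652103e+01  2.20868036e+01  3.90320304e-01 -2.31635048e-02
 -6.84118451e+01 -1.48158959e+01]
```

View pics/side0.png

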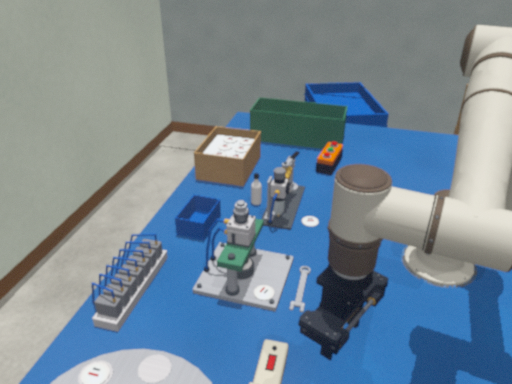

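View pics/top0.png

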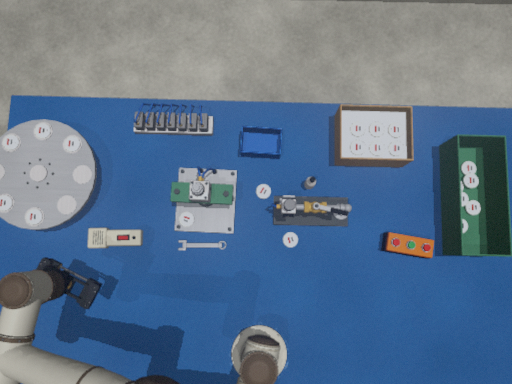

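The press is near top (203,192) and the air set near top (313,208), with its lever pointing right. I'll enlarge both crops into one picture.

```bash
python3 - <<'E'
import cv2,numpy as np,pickle
d=pickle.load(open("c0.pkl","rb"))
t=d["top"]["pixels"];s=d["side"]["pixels"]
z=lambda a,k:cv2.resize(a,None,fx=k,fy=k,interpolation=cv2.INTER_CUBIC)
a=z(t[160:235,165:365],4)         #800x300
b=z(s[145:235,205:305],3.3)[:300]  
c=z(s[195:255,210:270],4.9)[:297]
o=np.zeros((600,800,3),np.uint8);o[:300]=a;o[300:300+b.shape[0],:b.shape[1]]=b;o[300:300+c.shape[0],400:400+c.shape[1]]=c
cv2.imwrite("pics/z0.png",o[:,:,::-1])
E
```

```text
(no output)
```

View pics/z0.png

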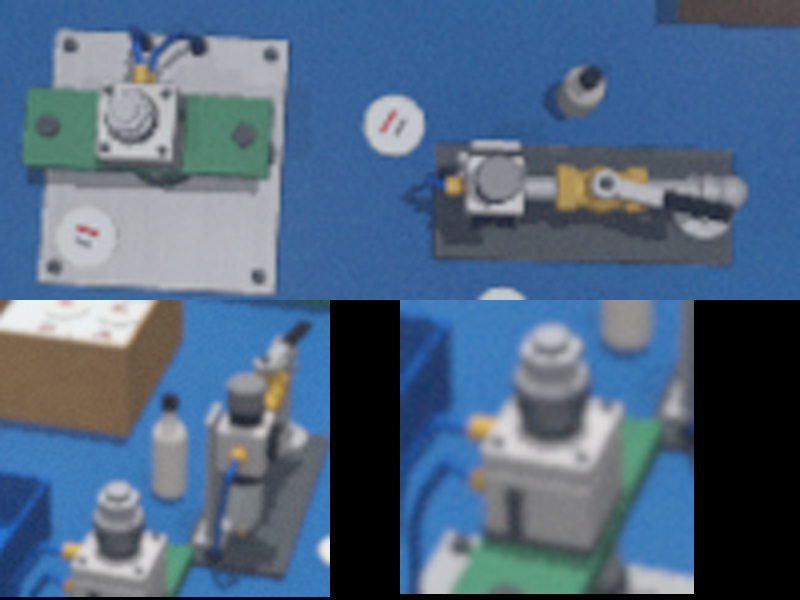

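The enlarged crops show the rod end at (133,104), the stem at (606,183), the knob at (498,179), and the black grip from (667,197) to (730,210). Next I'll turn these into positions.

```bash
cat >h.py <<'E'
import numpy as np
def ray(c,u,v,z):
    K,R,t=c["camera_matrix"],c["R"],c["t"]
    C=-R.T@t; d=R.T@np.linalg.solve(K,[u,v,1]); return C+d*(z-C[2])/d[2]
def proj(c,X):
    p=c["camera_matrix"]@(c["R"]@np.asarray(X)+c["t"]); return p[:2]/p[2]
E
python3 - <<'E'
import pickle;from h import *
d=pickle.load(open("c0.pkl","rb"))
T=lambda x,y,z:ray(d["top"],165+(x+.5)/4-.5,160+(y+.5)/4-.5,z).round(4)
A=lambda x,y,z:ray(d["side"],205+x/3.3-.35,145+(y-300)/3.3-.35,z).round(4)
B=lambda x,y,z:ray(d["side"],210+(x-400)/4.9-.4,195+(y-300)/4.9-.4,z).round(4)
print("rod top",T(133,104,.257),"side",B(551,333,.257))
print("cyl corners",[T(*p,.198) for p in((103,83),(183,86),(178,163),(97,159))], np.mean([T(*p,.198) for p in((103,83),(183,86),(178,163),(97,159))],0))
print("plate",[T(*p,.016) for p in((57,30),(288,40),(276,292),(39,282))])
print("bridge",[T(*p,.135) for p in((27,88),(273,97),(268,177),(22,166))])
print("stem",T(606,183,.18),"knob",T(498,179,.199),"side knob",A(247,381,.199))
print("grip",T(667,197,.172),T(730,210,.172),T(700,205,.172))
print("side grip", A(309,327,.172),A(285,350,.172))
print("foot",[T(*p,.01) for p in((435,143),(731,152),(731,265),(433,257))])
E
```

```text
rod top [0.5645 0.2061 0.257 ] side [0.5644 0.2103 0.257 ]
cyl corners [array([0.5909, 0.2411, 0.198 ]), array([0.5901, 0.1745, 0.198 ]), array([0.5255, 0.176 , 0.198 ]), array([0.5271, 0.243 , 0.198 ])] [0.5584  0.20865 0.198  ]
plate [array([0.6719, 0.3191, 0.016 ]), array([0.6679, 0.1   , 0.016 ]), array([0.4296, 0.1032, 0.016 ]), array([0.4332, 0.3235, 0.016 ])]
bridge [array([0.5956, 0.318 , 0.135 ]), array([0.5932, 0.1039, 0.135 ]), array([0.523 , 0.1058, 0.135 ]), array([0.5271, 0.3187, 0.135 ])]
stem [ 0.52   -0.1803  0.18  ] knob [ 0.5188 -0.0886  0.199 ] side knob [ 0.5235 -0.0906  0.199 ]
grip [ 0.5104 -0.2327  0.172 ] [ 0.5008 -0.2857  0.172 ] [ 0.5044 -0.2605  0.172 ]
side grip [ 0.4945 -0.274   0.172 ] [ 0.5091 -0.2146  0.172 ]
foot [array([ 0.5738, -0.0416,  0.01  ]), array([ 0.5725, -0.321 ,  0.01  ]), array([ 0.4658, -0.3207,  0.01  ]), array([ 0.4662, -0.042 ,  0.01  ])]
```

```bash
cat >>h.py <<'E'
def plan(p,psi,wps,claws):
    """p m, psi deg = heading of tool y; wps list of (x,y,z,psi_deg); prints rows in 5-row calls"""
    p=np.array(p)*1000; rows=[]
    i=0
    while i<len(wps):
        a=np.radians(psi); X=np.array([-np.sin(a),np.cos(a),0]);Y=np.array([np.cos(a),np.sin(a),0])
        out=[]
        ch=wps[i:i+5]; ch=ch+[ch[-1]]*(5-len(ch)); cl=(claws[i:i+5]+[claws[-1]]*5)[:5]
        for w,c in zip(ch,cl):
            d=np.array(w[:3])*1000-p
            out.append([c]+[round(float(v)) if abs(v)>20 else round(float(v),1) for v in (d@X,d@Y,-d[2])]+[0,0,round(float(-np.radians(w[3]-psi)),3)])
        print(out); p=np.array(ch[-1][:3])*1000; psi=ch[-1][3]; i+=5
def lin(a,b,n): return [tuple(np.array(a)+(np.array(b)-a)*k/n) for k in range(1,n+1)]
def state():
    from station import r
    s=r.sense();R=s["ee_rot"];psi=np.degrees(np.arctan2(R[1,1],R[0,1]))
    print("t",round(s["time_s"],2),"p",np.round(s["tcp_pos"],4),"psi",psi.round(2),"tilt",np.round(R[:2,2],4),"F",np.round(s["wrist_force"],1),"M",np.round(s["moment"],2),"w",round(s["gripper_width"],3),"gf",s["gripper_force"],"j",np.round(s["joints"],1))
    return s,psi%360
E
python3 - <<'E'
from h import *
s,psi=state()
a=(.2585,.5685,.2405,psi); m=(.33,.33,.30,220); b=(.506,-.2575,.30,168.8); b2=(.5044,-.2605,.205,168.8)
w=lin(a,m,6)+lin(m,b,14)+lin(b,b2,3)
plan(a[:3],psi,w,[0.3])
E
```

```text
t 0.1 p [0.2585 0.5685 0.2403] psi -114.46 tilt [-0.0007 -0.0018] F [-0.3 -0.4 -0.2] M [-0.03 -0.03  0.04] w 0.997 gf 0.0 j [ 80.4  22.1   0.4  -0.  -68.4 -14.8]
[[0.3, 27, 31, -9.9, 0, 0, 0.074], [0.3, 55, 62, -19.8, 0, 0, 0.149], [0.3, 82, 94, -30, 0, 0, 0.223], [0.3, 109, 125, -40, 0, 0, 0.297], [0.3, 137, 156, -50, 0, 0, 0.371]]
[[0.3, 37, 19.2, -9.9, 0, 0, 0.074], [0.3, 76, 39, -9.9, 0, 0, 0.138], [0.3, 114, 60, -9.9, 0, 0, 0.202], [0.3, 153, 80, -9.9, 0, 0, 0.266], [0.3, 192, 100, -9.9, 0, 0, 0.33]]
[[0.3, 43, 6.6, -0.0, 0, 0, 0.064], [0.3, 87, 13.2, -0.0, 0, 0, 0.128], [0.3, 130, 19.9, -0.0, 0, 0, 0.191], [0.3, 173, 26, -0.0, 0, 0, 0.255], [0.3, 217, 33, -0.0, 0, 0, 0.319]]
[[0.3, 43, -7.3, -0.0, 0, 0, 0.064], [0.3, 86, -14.6, -0.0, 0, 0, 0.128], [0.3, 130, -22, -0.0, 0, 0, 0.191], [0.3, 173, -29, -0.0, 0, 0, 0.255], [0.3, 216, -36, -0.0, 0, 0, 0.319]]
[[0.3, 1.1, 0.3, 32, 0, 0, -0.0], [0.3, 2.2, 0.7, 63, 0, 0, -0.0], [0.3, 3.3, 1.0, 95, 0, 0, -0.0], [0.3, 3.3, 1.0, 95, 0, 0, -0.0], [0.3, 3.3, 1.0, 95, 0, 0, -0.0]]
```

Emit:
servo_tool(commands=[[[0.3,27,31,-10,0,0,0.074],[0.3,55,62,-20,0,0,0.149],[0.3,82,94,-30,0,0,0.223],[0.3,109,125,-40,0,0,0.297],[0.3,137,156,-50,0,0,0.371]]])

```text
time_s: 0.6
tcp_pos: [0.3188, 0.3683, 0.2912]
ee_rot: [[0.696, -0.718, -0.0], [-0.718, -0.696, -0.001], [0.0, 0.001, -1.0]]
wrist_force: [-0.4, 0.3, 0.3]
gripper_width: 0.718
gripper_force: 0.0
```

Emit:
servo_tool(commands=[[[0.3,37,19,-10,0,0,0.074],[0.3,76,39,-10,0,0,0.138],[0.3,114,60,-10,0,0,0.202],[0.3,153,80,-10,0,0,0.266],[0.3,192,100,-10,0,0,0.33]]])

```text
time_s: 1.1
tcp_pos: [0.3811, 0.1611, 0.3012]
ee_rot: [[0.427, -0.904, -0.0], [-0.904, -0.427, 0.0], [-0.0, -0.0, -1.0]]
wrist_force: [1.6, 0.2, 0.3]
gripper_width: 0.699
gripper_force: 0.0
```

Emit:
servo_tool(commands=[[[0.3,43,6.6,0,0,0,0.064],[0.3,87,13,0,0,0,0.128],[0.3,130,20,0,0,0,0.191],[0.3,173,26,0,0,0,0.255],[0.3,217,33,0,0,0,0.319]]])

```text
time_s: 1.6
tcp_pos: [0.4444, -0.049, 0.3011]
ee_rot: [[0.121, -0.993, -0.0], [-0.993, -0.121, 0.0], [-0.0, 0.0, -1.0]]
wrist_force: [0.5, 0.2, -0.0]
gripper_width: 0.7
gripper_force: 0.0
```

Emit:
servo_tool(commands=[[[0.3,43,-7.3,0,0,0,0.064],[0.3,86,-14.6,0,0,0,0.128],[0.3,130,-22,0,0,0,0.191],[0.3,173,-29,0,0,0,0.255],[0.3,216,-36,0,0,0,0.319]]])

```text
time_s: 2.1
tcp_pos: [0.5069, -0.259, 0.3007]
ee_rot: [[-0.197, -0.98, -0.001], [-0.98, 0.197, 0.0], [-0.0, 0.001, -1.0]]
wrist_force: [1.0, 0.3, -0.0]
gripper_width: 0.698
gripper_force: 0.0
```

Emit:
servo_tool(commands=[[[0.3,1.1,0.3,32,0,0,0],[0.3,2.2,0.7,63,0,0,0],[0.3,3.3,1,95,0,0,0],[0.3,3.3,1,95,0,0,0],[0.3,3.3,1,95,0,0,0]]])

```text
time_s: 2.6
tcp_pos: [0.5055, -0.2604, 0.2065]
ee_rot: [[-0.193, -0.981, -0.001], [-0.981, 0.193, -0.001], [0.001, 0.001, -1.0]]
wrist_force: [-0.1, 0.7, 0.1]
gripper_width: 0.701
gripper_force: 0.0
```

```bash
python3 - <<'E'
from h import *;from station import r;import cv2
s,psi=state()
z=lambda a,k:cv2.resize(a,None,fx=k,fy=k,interpolation=cv2.INTER_CUBIC)
t=r.capture("top")["pixels"];q=r.capture("side")["pixels"]
cv2.imwrite("pics/a1.png",np.vstack([z(t[160:235,260:380],5),z(q[130:205,240:360],5)])[:,:,::-1][:750])
E
```

```text
t 2.6 p [ 0.5055 -0.2604  0.2065] psi 168.85 tilt [-0.0009 -0.0006] F [-0.1  0.7  0.1] M [ 0.05 -0.13 -0.01] w 0.701 gf 0.0 j [-10.9  18.2 -10.6   0.1 -61.2  -0.3]
```

Emit:
servo_tool(commands=[[[0.3,0,1,17,0,0,0],[0.3,0,1,34,0,0,0],[0.6,0,1,34,0,0,0],[1,0,1,34,0,0,0],[1,0,1,34,0,0,0]]])

```text
time_s: 3.2
tcp_pos: [0.5054, -0.2603, 0.1741]
ee_rot: [[-0.193, -0.981, 0.003], [-0.981, 0.193, -0.001], [0.0, -0.003, -1.0]]
wrist_force: [0.4, -0.4, -0.3]
gripper_width: 0.512
gripper_force: 0.0
```

Emit:
servo_tool(commands=[[[1,0,0,0,0,0,0],[1,0,0,0,0,0,0],[1,0,0,0,0,0,0],[1,0,0,0,0,0,0],[1,0,0,0,0,0,0]]])

```text
time_s: 3.7
tcp_pos: [0.5043, -0.26, 0.1725]
ee_rot: [[-0.195, -0.981, -0.0], [-0.981, 0.195, 0.0], [-0.0, 0.0, -1.0]]
wrist_force: [-0.1, 0.4, 3.0]
gripper_width: 0.181
gripper_force: 30.0
```

```bash
python3 - <<'E'
from h import *
s,psi=state()
p=s["tcp_pos"];S=np.array([.520,-.181]);v=p[:2]-S;R=np.hypot(*v);a0=np.arctan2(-v[0],-v[1])
print(R,np.degrees(a0),psi)
w=[]
for k in range(1,16):
    a=a0+(np.pi/2-a0)*k/15; w.append((S[0]-R*np.sin(a),S[1]-R*np.cos(a),p[2],psi-np.degrees(a-a0)))
plan(p,psi,w,[1])
E
```

```text
t 3.7 p [ 0.5043 -0.26    0.1725] psi 168.78 tilt [-0.0001  0.0001] F [-0.1  0.4  3. ] M [ 0.21  0.18 -0.24] w 0.181 gf 29.9766343832016 j [-10.9  19.9 -13.5  -0.  -56.7  -0.3]
0.08056382524583663 11.264554035638826 168.7843076119534
[[1, -0.3, 7.4, -0.0, 0, 0, 0.092], [1, -1.4, 14.7, -0.0, 0, 0, 0.183], [1, -3.0, 22, -0.0, 0, 0, 0.275], [1, -5.4, 29, -0.0, 0, 0, 0.366], [1, -8.3, 36, -0.0, 0, 0, 0.458]]
[[1, -0.3, 7.4, -0.0, 0, 0, 0.092], [1, -1.4, 14.7, -0.0, 0, 0, 0.183], [1, -3.0, 22, -0.0, 0, 0, 0.275], [1, -5.4, 29, -0.0, 0, 0, 0.366], [1, -8.3, 36, -0.0, 0, 0, 0.458]]
[[1, -0.3, 7.4, -0.0, 0, 0, 0.092], [1, -1.4, 14.7, -0.0, 0, 0, 0.183], [1, -3.0, 22, -0.0, 0, 0, 0.275], [1, -5.4, 29, -0.0, 0, 0, 0.366], [1, -8.3, 36, -0.0, 0, 0, 0.458]]
```

Emit:
servo_tool(commands=[[[1,-0.3,7.4,0,0,0,0.092],[1,-1.4,14.7,0,0,0,0.183],[1,-3,22,0,0,0,0.275],[1,-5.4,29,0,0,0,0.366],[1,-8.3,36,0,0,0,0.458]]])

```text
time_s: 4.2
tcp_pos: [0.4718, -0.245, 0.1725]
ee_rot: [[-0.609, -0.793, 0.003], [-0.793, 0.609, -0.001], [-0.001, -0.003, -1.0]]
wrist_force: [2.7, 0.7, -0.1]
gripper_width: 0.184
gripper_force: 30.0
```

Emit:
servo_tool(commands=[[[1,-0.3,7.4,0,0,0,0.092],[1,-1.4,14.7,0,0,0,0.183],[1,-3,22,0,0,0,0.275],[1,-5.4,29,0,0,0,0.366],[1,-8.3,36,0,0,0,0.458]]])

```text
time_s: 4.7
tcp_pos: [0.4484, -0.2164, 0.1725]
ee_rot: [[-0.897, -0.442, 0.003], [-0.442, 0.897, -0.001], [-0.003, -0.002, -1.0]]
wrist_force: [3.4, -0.4, -1.9]
gripper_width: 0.177
gripper_force: 30.0
```

Emit:
servo_tool(commands=[[[1,-0.3,7.4,0,0,0,0.092],[1,-1.4,14.7,0,0,0,0.183],[1,-3,22,0,0,0,0.275],[1,-5.4,29,0,0,0,0.366],[1,-8.3,36,0,0,0,0.458]]])

```text
time_s: 5.2
tcp_pos: [0.4399, -0.1804, 0.1725]
ee_rot: [[-1.0, -0.0, 0.003], [-0.0, 1.0, -0.001], [-0.003, -0.001, -1.0]]
wrist_force: [3.0, -1.2, -2.3]
gripper_width: 0.184
gripper_force: 30.1
```

```bash
python3 -c "
from h import *
state()"
```

```text
t 5.2 p [ 0.4399 -0.1804  0.1725] psi 90.01 tilt [ 0.0032 -0.0009] F [ 3.  -1.2 -2.3] M [-0.24 -1.04  0.3 ] w 0.184 gf 30.06383389234543 j [ -2.6  11.3 -25.8   0.1 -52.7 -87.4]
```

Emit:
servo_tool(commands=[[[1,0,1,0,0,0,0.0125],[1,0,2,0,0,0,0.025],[1,0,3,0,0,0,0.037],[1,0,4,0,0,0,0.05],[1,0,4,0,0,0,0.05]]])

```text
time_s: 5.7
tcp_pos: [0.4402, -0.1799, 0.1726]
ee_rot: [[-0.999, 0.044, 0.003], [0.044, 0.999, -0.007], [-0.003, -0.007, -1.0]]
wrist_force: [5.3, -17.9, -7.7]
gripper_width: 0.18
gripper_force: 30.9
```

The lever is at its stop: the force rose to 18 N over 0.5 mm of travel. Release and lift.

Emit:
servo_tool(commands=[[[0.8,0,0,0,0,0,0],[0.3,0,0,0,0,0,0],[0.3,0,0,0,0,0,0],[0.3,0,0,0,0,0,0],[0.3,0,-4,0,0,0,0]]])

```text
time_s: 6.2
tcp_pos: [0.4382, -0.1801, 0.1722]
ee_rot: [[-0.999, 0.047, -0.0], [0.047, 0.999, 0.0], [0.0, 0.0, -1.0]]
wrist_force: [0.0, -0.4, -0.1]
gripper_width: 0.479
gripper_force: 0.0
```

Emit:
servo_tool(commands=[[[0.3,0,0,-45,0,0,-0.15],[0.3,0,20,-90,0,0,-0.3],[0.3,0,60,-128,0,0,-0.44],[0.3,0,100,-128,0,0,-0.58],[0.3,0,140,-128,0,0,-0.72]]])

```text
time_s: 6.7
tcp_pos: [0.4454, -0.0391, 0.3022]
ee_rot: [[-0.779, -0.627, 0.004], [-0.627, 0.779, 0.001], [-0.004, -0.002, -1.0]]
wrist_force: [0.3, 0.3, -0.5]
gripper_width: 0.697
gripper_force: 0.0
```

```bash
python3 - <<'E'
from h import *
s,psi=state()
p=s["tcp_pos"]
a=(*p,psi);b=(.561,.209,.30,370)
plan(p,psi,lin(a,b,30),[0])
from station import r;import cv2
z=lambda a,k:cv2.resize(a,None,fx=k,fy=k,interpolation=cv2.INTER_CUBIC)
t=r.capture("top")["pixels"];q=r.capture("side")["pixels"]
cv2.imwrite("pics/a1.png",np.hstack([z(t[150:250,260:360],4),z(q[130:230,250:350],4)])[:,:,::-1])
E
```

```text
t 6.7 p [ 0.4454 -0.0391  0.3022] psi 128.81 tilt [0.0043 0.0014] F [ 0.3  0.3 -0.5] M [ 0.08 -0.16 -0.02] w 0.697 gf 0.0 j [ 15.9   1.7 -17.   -0.  -71.  -67.1]
[[0, -8.2, 4.0, 0.1, 0, 0, -0.14], [0, -16.4, 8.1, 0.1, 0, 0, -0.281], [0, -25, 12.1, 0.2, 0, 0, -0.421], [0, -33, 16.1, 0.3, 0, 0, -0.561], [0, -41, 20, 0.4, 0, 0, -0.702]]
[[0, -8.9, -2.2, 0.1, 0, 0, -0.14], [0, -17.7, -4.4, 0.1, 0, 0, -0.281], [0, -27, -6.6, 0.2, 0, 0, -0.421], [0, -35, -8.8, 0.3, 0, 0, -0.561], [0, -44, -11.0, 0.4, 0, 0, -0.702]]
[[0, -5.3, -7.4, 0.1, 0, 0, -0.14], [0, -10.7, -14.8, 0.1, 0, 0, -0.281], [0, -16.0, -22, 0.2, 0, 0, -0.421], [0, -21, -30, 0.3, 0, 0, -0.561], [0, -27, -37, 0.4, 0, 0, -0.702]]
[[0, 0.7, -9.1, 0.1, 0, 0, -0.14], [0, 1.4, -18.2, 0.1, 0, 0, -0.281], [0, 2.1, -27, 0.2, 0, 0, -0.421], [0, 2.8, -36, 0.3, 0, 0, -0.561], [0, 3.5, -45, 0.4, 0, 0, -0.702]]
[[0, 6.4, -6.5, 0.1, 0, 0, -0.14], [0, 12.8, -13.0, 0.1, 0, 0, -0.281], [0, 19.2, -19.5, 0.2, 0, 0, -0.421], [0, 26, -26, 0.3, 0, 0, -0.561], [0, 32, -32, 0.4, 0, 0, -0.702]]
[[0, 9.1, -0.8, 0.1, 0, 0, -0.14], [0, 18.2, -1.7, 0.1, 0, 0, -0.281], [0, 27, -2.5, 0.2, 0, 0, -0.421], [0, 36, -3.3, 0.3, 0, 0, -0.561], [0, 45, -4.2, 0.4, 0, 0, -0.702]]
```

View pics/a1.png

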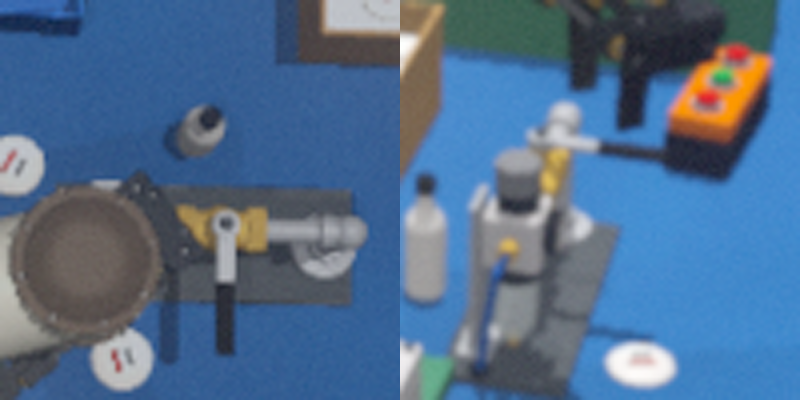

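The picture shows the lever square across the pipe, running from (226,225) down to (226,350). Moving over the nut now.

Emit:
servo_tool(commands=[[[0,-8.2,4,0,0,0,-0.14],[0,-16.4,8,0,0,0,-0.28],[0,-25,12,0,0,0,-0.42],[0,-33,16,0,0,0,-0.56],[0,-41,20,0,0,0,-0.7]]])

```text
time_s: 7.3
tcp_pos: [0.4647, 0.0003, 0.3001]
ee_rot: [[-0.193, -0.981, -0.001], [-0.981, 0.193, -0.0], [0.0, 0.001, -1.0]]
wrist_force: [0.8, 0.2, 0.5]
gripper_width: 0.986
gripper_force: 0.0
```

Emit:
servo_tool(commands=[[[0,-8.9,-2.2,0,0,0,-0.14],[0,-17.7,-4.4,0,0,0,-0.28],[0,-27,-6.6,0,0,0,-0.42],[0,-35,-8.8,0,0,0,-0.56],[0,-44,-11,0,0,0,-0.7]]])

```text
time_s: 7.8
tcp_pos: [0.4842, 0.0412, 0.3]
ee_rot: [[0.484, -0.875, -0.001], [-0.875, -0.484, -0.0], [-0.0, 0.001, -1.0]]
wrist_force: [-0.1, -0.2, -0.4]
gripper_width: 0.998
gripper_force: 0.0
```

Emit:
servo_tool(commands=[[[0,-5.3,-7.4,0,0,0,-0.14],[0,-10.7,-14.8,0,0,0,-0.28],[0,-16,-22,0,0,0,-0.42],[0,-21,-30,0,0,0,-0.56],[0,-27,-37,0,0,0,-0.7]]])

```text
time_s: 8.3
tcp_pos: [0.5038, 0.0826, 0.3]
ee_rot: [[0.934, -0.357, -0.001], [-0.357, -0.934, -0.0], [-0.001, 0.001, -1.0]]
wrist_force: [0.6, 0.6, -0.1]
gripper_width: 0.996
gripper_force: 0.0
```

Emit:
servo_tool(commands=[[[0,0.7,-9,0,0,0,-0.14],[0,1.4,-18,0,0,0,-0.28],[0,2,-27,0,0,0,-0.42],[0,2.8,-36,0,0,0,-0.56],[0,3.5,-45,0,0,0,-0.7]]])

```text
time_s: 8.8
tcp_pos: [0.5234, 0.1233, 0.3]
ee_rot: [[0.944, 0.329, -0.001], [0.329, -0.944, -0.0], [-0.001, 0.0, -1.0]]
wrist_force: [0.3, 0.2, 0.2]
gripper_width: 0.998
gripper_force: 0.0
```

Emit:
servo_tool(commands=[[[0,6.4,-6.5,0,0,0,-0.14],[0,12.8,-13,0,0,0,-0.28],[0,19,-19.5,0,0,0,-0.42],[0,26,-26,0,0,0,-0.56],[0,32,-32,0,0,0,-0.7]]])

```text
time_s: 9.3
tcp_pos: [0.5434, 0.164, 0.2999]
ee_rot: [[0.511, 0.86, -0.001], [0.86, -0.511, -0.0], [-0.001, -0.0, -1.0]]
wrist_force: [-0.0, -0.1, 0.3]
gripper_width: 0.999
gripper_force: 0.0
```

Emit:
servo_tool(commands=[[[0,9,-0.8,0,0,0,-0.14],[0,18,-1.7,0,0,0,-0.28],[0,27,-2.5,0,0,0,-0.42],[0,36,-3.3,0,0,0,-0.56],[0,45,-4.2,0,0,0,-0.7]]])

```text
time_s: 9.8
tcp_pos: [0.5629, 0.2047, 0.2999]
ee_rot: [[-0.163, 0.987, -0.001], [0.987, 0.163, -0.001], [-0.0, -0.001, -1.0]]
wrist_force: [0.6, 0.2, -0.4]
gripper_width: 1.003
gripper_force: 0.0
```

```bash
python3 - <<'E'
from h import *
s,psi=state()
p=s["tcp_pos"]
plan(p,psi,[(.561,.209,.30,psi),(.561,.209,.285,psi)],[0])
from station import r;import cv2
z=lambda a,k:cv2.resize(a,None,fx=k,fy=k,interpolation=cv2.INTER_CUBIC)
q=r.capture("side");print(proj(q,[.561,.209,.257]),proj(q,p))
cv2.imwrite("pics/a2.png",z(q["pixels"][165:265,190:290],6)[:,:,::-1])
E
```

```text
t 9.8 p [0.5629 0.2047 0.2999] psi 9.41 tilt [-0.0009 -0.0005] F [ 0.6  0.2 -0.4] M [-0.07 -0.08  0.02] w 1.003 gf 0.0 j [ 35.5  17.6   2.3  -0.  -74.7 154. ]
[[0, 4.6, -1.2, -0.1, 0, 0, -0.0], [0, 4.6, -1.2, 14.9, 0, 0, -0.0], [0, 4.6, -1.2, 14.9, 0, 0, -0.0], [0, 4.6, -1.2, 14.9, 0, 0, -0.0], [0, 4.6, -1.2, 14.9, 0, 0, -0.0]]
[241.79641622 201.25658354] [241.36862109 186.57091532]
```

View pics/a2.png

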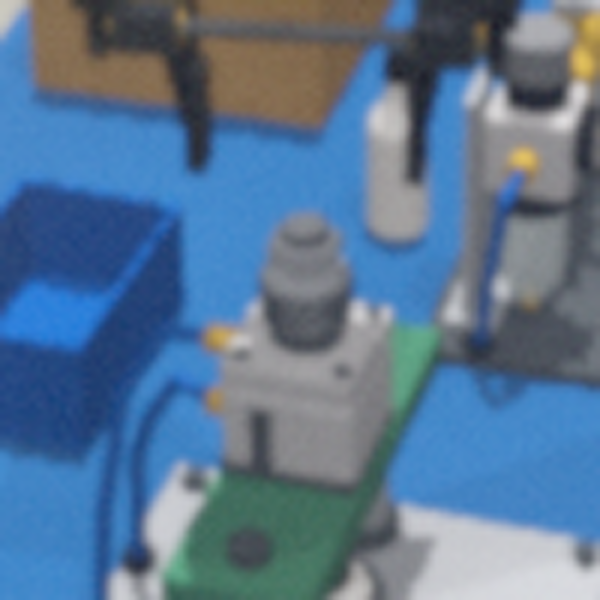

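Side view: the rod top is at (241,202) px against a prediction of (241.8,201.3), so the position is good to about 2 mm. The open fingers sit above it, so I'm descending and gripping.

Emit:
servo_tool(commands=[[[0,4.6,-1,0,0,0,0],[0,4.6,-1,20,0,0,0],[0,4.6,-1,40,0,0,0],[0,4.6,-1,60,0,0,0],[0,4.6,-1,76,0,0,0]]])

```text
time_s: 10.35
tcp_pos: [0.5603, 0.2087, 0.223]
ee_rot: [[-0.155, 0.988, -0.001], [0.988, 0.155, -0.001], [-0.0, -0.002, -1.0]]
wrist_force: [-0.4, -0.1, 0.5]
gripper_width: 0.999
gripper_force: 0.0
```

Emit:
servo_tool(commands=[[[0.3,0,0,0,0,0,0],[0.45,0,0,0,0,0,0],[1,0,0,0,0,0,0],[1,0,0,0,0,0,0],[1,0,0,0,0,0,0]]])

```text
time_s: 10.85
tcp_pos: [0.5612, 0.2096, 0.2251]
ee_rot: [[-0.158, 0.987, 0.001], [0.987, 0.158, 0.001], [0.001, 0.001, -1.0]]
wrist_force: [0.6, -0.1, 0.1]
gripper_width: 0.629
gripper_force: 0.0
```

```bash
python3 -c "
from h import *
state()"
```

```text
t 10.85 p [0.5612 0.2096 0.2251] psi 9.12 tilt [0.0012 0.0008] F [ 0.6 -0.1  0.1] M [-0.05 -0.16 -0.02] w 0.629 gf 0.0 j [ 35.9  20.1  -4.8   0.  -64.9 153.2]
```

Emit:
servo_tool(commands=[[[1,0,0,0,0,0,0],[1,0,0,0,0,0,0],[1,0,0,0,0,0,0],[1,0,0,0,0,0,0],[1,0,0,0,0,0,0]]])

```text
time_s: 11.35
tcp_pos: [0.5622, 0.2097, 0.2247]
ee_rot: [[-0.159, 0.987, 0.003], [0.987, 0.159, 0.001], [0.0, 0.003, -1.0]]
wrist_force: [5.3, -0.3, -0.5]
gripper_width: 0.475
gripper_force: 30.0
```

```bash
python3 -c "
from h import *
state()"
```

```text
t 11.35 p [0.5622 0.2097 0.2247] psi 9.13 tilt [0.0028 0.0009] F [ 5.3 -0.3 -0.5] M [-0.08 -1.53 -0.1 ] w 0.475 gf 29.99811097048223 j [ 3.590e+01  2.020e+01 -4.800e+00  1.000e-01 -6.480e+01  1.532e+02]
```

Emit:
servo_tool(commands=[[[1,0,1.5,0,0,0,0.1],[1,0,1.5,0.1,0,0,0.24],[1,0,1.5,0.2,0,0,0.38],[1,0,1.5,0.2,0,0,0.52],[1,0,1.5,0.3,0,0,0.66]]])

```text
time_s: 11.85
tcp_pos: [0.5595, 0.2102, 0.2244]
ee_rot: [[0.484, 0.875, -0.006], [0.875, -0.484, 0.0], [-0.003, -0.005, -1.0]]
wrist_force: [-9.2, 5.1, 7.4]
gripper_width: 0.476
gripper_force: 30.0
```

Emit:
servo_tool(commands=[[[1,0,0,0,0,0,0.14],[1,0,0,0.1,0,0,0.28],[1,0,0,0.2,0,0,0.42],[1,0,0,0.2,0,0,0.56],[1,0,0,0.3,0,0,0.7]]])

```text
time_s: 12.35
tcp_pos: [0.5576, 0.2123, 0.2241]
ee_rot: [[0.934, 0.358, -0.009], [0.358, -0.934, 0.003], [-0.007, -0.006, -1.0]]
wrist_force: [-15.8, 12.1, 9.0]
gripper_width: 0.476
gripper_force: 30.0
```

```bash
python3 -c "
from h import *
state()"
```

```text
t 12.35 p [0.5576 0.2123 0.2241] psi -69.03 tilt [-0.0087  0.0035] F [-15.8  12.1   9. ] M [3.23 4.57 0.12] w 0.476 gf 29.986774516291916 j [ 36.2  20.2  -4.7  -0.5 -65.4  75. ]
```

The nut centre comes out at about (0.5615, 0.2139), so I'm gripping 4 mm off-centre. Re-grip centred.

Emit:
servo_tool(commands=[[[0.4,0,0,0,0,0,0],[0.4,0,0,0,0,0,0],[0.4,0,0,0,0,0,0],[0.4,0,0,0,0,0,0],[0.4,0,0,0,0,0,0]]])

```text
time_s: 12.85
tcp_pos: [0.5624, 0.2093, 0.2234]
ee_rot: [[0.932, 0.361, -0.001], [0.361, -0.932, -0.001], [-0.001, 0.0, -1.0]]
wrist_force: [-0.2, 0.1, -0.4]
gripper_width: 0.597
gripper_force: 0.0
```

```bash
python3 -c "
from h import *
s,psi=state()
plan(s['tcp_pos'],psi,[(.5615,.2139,.2235,psi)],[.4])"
```

```text
t 12.85 p [0.5624 0.2093 0.2234] psi -68.82 tilt [-0.0006 -0.0005] F [-0.2  0.1 -0.4] M [-0.1  -0.06  0.01] w 0.597 gf 0.0 j [ 35.9  20.4  -4.7   0.  -64.9  75.3]
[[0.4, 0.8, -4.7, -0.1, 0, 0, -0.0], [0.4, 0.8, -4.7, -0.1, 0, 0, -0.0], [0.4, 0.8, -4.7, -0.1, 0, 0, -0.0], [0.4, 0.8, -4.7, -0.1, 0, 0, -0.0], [0.4, 0.8, -4.7, -0.1, 0, 0, -0.0]]
```

Emit:
servo_tool(commands=[[[0.4,0.4,-2.5,0,0,0,0],[0.4,0.8,-4.7,0,0,0,0],[1,0.8,-4.7,0,0,0,0],[1,0.8,-4.7,0,0,0,0],[1,0.8,-4.7,0,0,0,0]]])

```text
time_s: 13.35
tcp_pos: [0.5615, 0.2143, 0.2236]
ee_rot: [[0.932, 0.362, -0.0], [0.362, -0.932, -0.0], [-0.0, 0.0, -1.0]]
wrist_force: [0.6, -0.1, -0.0]
gripper_width: 0.48
gripper_force: 30.0
```

Emit:
servo_tool(commands=[[[1,0,0,0,0,0,0.12],[1,0,0,0.1,0,0,0.24],[1,0,0,0.1,0,0,0.36],[1,0,0,0.2,0,0,0.48],[1,0,0,0.2,0,0,0.6]]])

```text
time_s: 13.85
tcp_pos: [0.5615, 0.2143, 0.2234]
ee_rot: [[0.973, -0.232, -0.0], [-0.232, -0.973, -0.0], [-0.0, 0.0, -1.0]]
wrist_force: [0.4, 0.2, -0.2]
gripper_width: 0.473
gripper_force: 30.0
```

```bash
python3 -c "
from h import *
state()"
```

```text
t 13.85 p [0.5615 0.2143 0.2234] psi -103.44 tilt [-0. -0.] F [ 0.4  0.2 -0.2] M [-0.01 -0.08  0.07] w 0.473 gf 29.993276121094823 j [ 36.3  20.4  -4.6   0.  -64.9  40.2]
```

Well centred: there is no side load, and Mz 0.07 is just friction. Next I'll continue in short steps, watching the moment.

Emit:
servo_tool(commands=[[[1,0,0,0,0,0,0.1],[1,0,0,0.1,0,0,0.2],[1,0,0,0.1,0,0,0.3],[1,0,0,0.2,0,0,0.4],[1,0,0,0.2,0,0,0.5]]])

```text
time_s: 14.35
tcp_pos: [0.5615, 0.2143, 0.2232]
ee_rot: [[0.743, -0.67, 0.0], [-0.67, -0.743, 0.0], [0.0, -0.0, -1.0]]
wrist_force: [1.0, 0.2, -0.2]
gripper_width: 0.475
gripper_force: 30.0
```

```bash
python3 -c "
from h import *
state()"
```

```text
t 14.35 p [0.5615 0.2143 0.2232] psi -132.04 tilt [0. 0.] F [ 1.   0.2 -0.2] M [ 0.02 -0.13  0.01] w 0.475 gf 29.99486720189452 j [ 36.3  20.5  -4.6   0.  -64.9  11.7]
```

Emit:
servo_tool(commands=[[[1,0,0,0,0,0,0.1],[1,0,0,0.1,0,0,0.2],[1,0,0,0.1,0,0,0.3],[1,0,0,0.2,0,0,0.4],[1,0,0,0.2,0,0,0.5]]])

```text
time_s: 14.85
tcp_pos: [0.5615, 0.2143, 0.223]
ee_rot: [[0.331, -0.944, 0.0], [-0.944, -0.331, 0.0], [-0.0, -0.0, -1.0]]
wrist_force: [0.9, 0.0, 0.3]
gripper_width: 0.472
gripper_force: 30.0
```

```bash
python3 -c "
from h import *
state()"
```

```text
t 14.85 p [0.5615 0.2143 0.223 ] psi -160.69 tilt [0. 0.] F [0.9 0.  0.3] M [ 0.06 -0.2   0.01] w 0.472 gf 29.994986727833748 j [ 36.3  20.5  -4.7  -0.  -64.9 -17. ]
```

Emit:
servo_tool(commands=[[[1,0,0,0,0,0,0.1],[1,0,0,0.1,0,0,0.2],[1,0,0,0.1,0,0,0.3],[1,0,0,0.2,0,0,0.4],[1,0,0,0.2,0,0,0.5]]])

```text
time_s: 15.35
tcp_pos: [0.5616, 0.2143, 0.2233]
ee_rot: [[-0.159, -0.987, 0.001], [-0.987, 0.159, -0.001], [0.001, -0.001, -1.0]]
wrist_force: [-0.9, -1.1, 1.2]
gripper_width: 0.477
gripper_force: 30.0
```

```bash
python3 -c "
from h import *
state()"
```

```text
t 15.35 p [0.5616 0.2143 0.2233] psi 170.86 tilt [ 0.0005 -0.0007] F [-0.9 -1.1  1.2] M [-0.04  0.15  0.9 ] w 0.477 gf 29.995776833966374 j [ 36.3  20.4  -4.7   0.1 -64.9 -45.5]
```

Mz rose to 0.9 N m, so the nut is bottomed. I'll reverse slightly first to measure the wind-up.

Emit:
servo_tool(commands=[[[1,0,0,0,0,0,0.03],[1,0,0,0,0,0,0.03],[1,0,0,0,0,0,0.03],[1,0,0,0,0,0,0.03],[1,0,0,0,0,0,0.03]]])

```text
time_s: 15.85
tcp_pos: [0.5616, 0.2144, 0.2233]
ee_rot: [[-0.187, -0.982, 0.0], [-0.982, 0.187, 0.0], [-0.0, -0.0, -1.0]]
wrist_force: [-1.2, -0.2, 4.6]
gripper_width: 0.476
gripper_force: 30.0
```

```bash
python3 -c "
from h import *
state()"
```

```text
t 15.85 p [0.5616 0.2144 0.2233] psi 169.22 tilt [0.0004 0.0001] F [-1.2 -0.2  4.6] M [0.02 0.44 0.49] w 0.476 gf 29.999829693697393 j [ 36.3  20.4  -4.6   0.  -64.9 -47.1]
```

Emit:
servo_tool(commands=[[[1,0,0,0,0,0,-0.03],[1,0,0,0,0,0,-0.03],[1,0,0,0,0,0,-0.03],[1,0,0,0,0,0,-0.03],[1,0,0,0,0,0,-0.03]]])

```text
time_s: 16.35
tcp_pos: [0.5616, 0.2144, 0.2233]
ee_rot: [[-0.16, -0.987, 0.0], [-0.987, 0.16, 0.0], [-0.0, -0.0, -1.0]]
wrist_force: [-1.9, -0.7, 4.6]
gripper_width: 0.473
gripper_force: 30.0
```

```bash
python3 -c "
from h import *
state()"
```

```text
t 16.35 p [0.5616 0.2144 0.2233] psi 170.82 tilt [0.0004 0.0004] F [-1.9 -0.7  4.6] M [0.09 0.55 0.07] w 0.473 gf 29.999996493570507 j [ 36.3  20.4  -4.6  -0.  -64.9 -45.5]
```

Emit:
servo_tool(commands=[[[1,0,0,0,0,0,-0.12],[1,0,0,-0.1,0,0,-0.24],[1,0,0,-0.1,0,0,-0.36],[1,0,0,-0.2,0,0,-0.48],[1,0,0,-0.25,0,0,-0.6]]])

```text
time_s: 16.85
tcp_pos: [0.5615, 0.2143, 0.2235]
ee_rot: [[0.43, -0.903, 0.0], [-0.903, -0.43, 0.0], [-0.0, -0.0, -1.0]]
wrist_force: [-2.5, -1.1, 5.3]
gripper_width: 0.478
gripper_force: 30.0
```

Emit:
servo_tool(commands=[[[1,0,0,0,0,0,-0.12],[1,0,0,-0.1,0,0,-0.24],[1,0,0,-0.1,0,0,-0.36],[1,0,0,-0.2,0,0,-0.48],[1,0,0,-0.25,0,0,-0.6]]])

```text
time_s: 17.35
tcp_pos: [0.5615, 0.2143, 0.2238]
ee_rot: [[0.864, -0.503, 0.0], [-0.503, -0.864, 0.0], [0.0, -0.0, -1.0]]
wrist_force: [-2.2, 0.2, 5.2]
gripper_width: 0.472
gripper_force: 30.0
```

Emit:
servo_tool(commands=[[[1,0,0,0,0,0,-0.1],[1,0,0,-0.1,0,0,-0.2],[1,0,0,-0.1,0,0,-0.3],[1,0,0,-0.1,0,0,-0.38],[1,0,0,-0.1,0,0,-0.38]]])

```text
time_s: 17.85
tcp_pos: [0.5615, 0.2143, 0.224]
ee_rot: [[0.989, -0.149, 0.0], [-0.149, -0.989, 0.0], [0.0, -0.0, -1.0]]
wrist_force: [-2.3, -0.4, 5.6]
gripper_width: 0.474
gripper_force: 30.0
```

Emit:
servo_tool(commands=[[[1,0,0,0,0,0,0],[1,0,0,0,0,0,0],[1,0,0,0,0,0,0],[1,0,0,0,0,0,0],[1,0,0,0,0,0,0]]])

```text
time_s: 18.35
tcp_pos: [0.5615, 0.2143, 0.2239]
ee_rot: [[0.989, -0.151, 0.0], [-0.151, -0.989, 0.0], [0.0, -0.0, -1.0]]
wrist_force: [-2.0, 0.6, 6.3]
gripper_width: 0.476
gripper_force: 30.0
```

```bash
python3 -c "
from h import *
from station import r
import cv2
state()
z=lambda a,k:cv2.resize(a,None,fx=k,fy=k,interpolation=cv2.INTER_CUBIC)
t=r.capture('top')['pixels'];q=r.capture('side')['pixels']
cv2.imwrite('pics/a3.png',np.hstack([z(t[130:260,160:360],2),z(q[150:280,190:340],2.0)])[:,:,::-1])"
```

```text
t 18.35 p [0.5615 0.2143 0.2239] psi -98.66 tilt [0.0002 0.0002] F [-2.   0.6  6.3] M [-0.1   0.69  0.06] w 0.476 gf 29.999932483769953 j [ 36.3  20.4  -4.6  -0.  -65.   45. ]
```

View pics/a3.png

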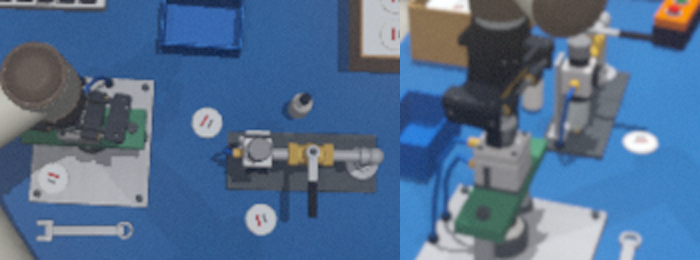

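The final view shows the lever still square across the pipe, at (313,185) in the picture. The gripper holds the nut, and the badges and wrench are where they were. Handing in.

```bash
python3 -c "
from station import r
print(r.finish_job())"
```

```text
the job is handed in; nothing more can be done
None
```

I shut the valve to its stop first, ran the stop nut down until it bottomed out, backed it off a quarter turn (90.5° by the tool's heading), and handed the job in at about 18 s still gripping the nut and holding it steady; no verdict was shown.

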